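# Hold a lens barrel down in the sprung V-cradle of a check fixture

### The job

Lift the loose cover off the lens box and lay it flat on the bench, clear of the box. Then take the lens barrel out, lay it gently lengthwise in the V of the check fixture, centred and seated on both V walls, and press it down so that the sprung cradle sinks to about half of its 14 mm travel, level with the sensor window. Finish while still holding it pressed down like that, the barrel bearing firmly on both walls of the V and not just one; do not disturb the other things on the bench.

Things in the scene. Friction and masses are not known exactly. Their poses are not given: they have to be found in the camera images.
- lensbox: Open-topped grey box, screwed to the bench, outer 146 (x) x 120 (y) x 60 mm high, walls and floor 5 thick. Origin: centre of its underside, z up. The barrel lies inside along x on two black saddles (at x = +-38 to +-52, 60 wide, lugs up to z = 30); between the saddles 37 mm is free either side of the barrel for the fingers.
- cover: Loose cover of the box: amber see-through plate 150 (x) x 124 (y) x 5 mm, 0.18 kg, with a rim 5 deep below (2.5 mm of play in the box; straight up frees it) and on top a black grip bar 60 long (x) x 14 wide (y), its top 35 above the origin. Origin: centre of the plate's underside, 60 above the bench on the box, 5 when laid flat on the bench. Axes as the box's at the start.
- barrel: Lens barrel: aluminium cylinder 36 mm diameter, 120 mm long, with a dark band and glass in both ends, about 0.25 kg. Origin: its middle, on its axis; x along the axis (either end may lead). At the start it lies in the box, axis 32 mm above the bench.
- fixture: Check fixture, screwed to the bench. Base 200 (x = -80 to 120) x 96 (y) x 30 mm high; at its +x end a grey sensor head (x = 89 to 119, 56 wide, up to z = 102) with a round window facing the V, the window's centre at z = 81. Origin: on the underside, straight below the middle of the V; x runs along the V, z up.
- cradle (a joint): Vertical slide of the cradle (an aluminium plate carrying the V) on springs, m: 0 = up (as at the start, and with only the barrel's weight on it), 0.014 = fully down on its stop. With the barrel in, pushing starts it at about 2 N, then 1.2 N per mm: some 10 N of push at half travel, 0.007.
- vee_seat (a point): Where the middle of the barrel's axis lies when seated in the V; moves with the cradle; 88 mm above the bench when it is up. Axes as the fixture's. The V has two 90-degree sections at x = +-36 to +-54, 42 wide at the mouth, tops 4 below this point; between them 72 mm is free for fingers, down to the cradle plate 32 below this point.
- vee_left: The V's wall on the fixture's +y side, steel, both sections, sloping at 45 degrees. Origin: middle of its contact line with the barrel. Moves with the cradle. A barrel clamped in the fingers a fraction of a mm off to one side loads only one wall; let go, it settles in the V, and a push on its top (with shut fingertips, say) loads both walls alike.
- vee_right: The V's wall on the fixture's -y side, likewise.
- wash_bottle: White wash bottle with yellow cap, 64 mm diameter, 150 mm high; bystander. Origin: centre of its underside.
- glove_carton: Cardboard glove carton 220 (x) x 120 (y) x 75 mm high; bystander. Origin: centre of its underside.
- resin_cup: Grey open cup, 76 mm diameter at the rim, 85 mm high; bystander. Origin: centre of its underside.
Not all that is in view belongs to the job. Leave any green look-alike of the fixture alone.

How it is judged:
By the outcome, as a careful person would: the job done as asked, in the order asked, and still so for the second after the job is handed in, while the arm keeps its last pose, push and grip.
It also fails if it takes over 64 s, if anything falls off the work surface, if the arm or the gripper's body presses on something with over 40 N, if the wrist force passes 120 N, or if a joint passes its speed limit or range.

### The arm

A 6-joint arm with a two-finger parallel gripper is mounted at the origin on the work surface. World frame = base frame: x ahead of the robot, y to its left, z up, the work surface at z = 0. Lengths are in m, angles in rad, forces in N, time in s.
With the tool pointing down it reaches from about 0.275 to 0.75 m from the base axis. Payload 10.2 kg.
Tool frame: the origin (TCP) lies on the centre line of the jaws, within the pads' length; the fingertips stand 22 mm ahead of it and the grasp point (between the pads) lies 3 mm ahead of it; z points along the fingers, y is the line along which they close (so a half turn about z gives the same grasp; the last joint's range is limited). The gripper opens to 85 mm and grips with 20 to 120 N. Pads are 22 mm wide; open, the fingers measure 114 mm over their backs; the gripper's body (76 mm by 85 mm) begins 54 mm behind the grasp point. The pads swing forward as they close: fully open they stand 13 mm farther back than shut.
Start: joints at [-1.456, 0.313, 1.498, -0, 1.331, -0.223], TCP at [0.174, -0.495, 0.253] pointing down, gripper open.
Joint ranges: [-2.94, 2.94], [-0.97, 2.17], [0.19, 2.56], [-1.23, 4.37], [0.02, 3.11], [-2.88, 2.88]. Speed limits (rad/s): [2.39, 2.39, 3.01, 3.14, 3.14, 3.14].

### API

Orientations are given as a unit quaternion [w, x, y, z].
In Python, from cell import arm gives the robot as it stands. Calls block until the motion is done:
- arm.move_to(position, orientation): joint-space move of the TCP to a pose.
- arm.move_linear(position, ori=None, rate=0.15): straight line of the TCP; ori=None keeps the orientation; rate is the mean speed in m/s.
- arm.movej(angles): joint-space move.
- arm.command_gripper(opening, newtons=None): opening from 0.0 (shut) to 1.0 (fully open); newtons is the grip in N (None keeps the last); returns when the fingers have stopped.
- arm.dwell(seconds).
- arm.inverse_kinematics(position, orientation): joint angles nearest the present ones, or None.
- arm.sense(): the state.
- arm.capture(name): name is "scene" or "side" or "wrist"; returns a dict with "pixels" (420x560x3 uint8, red, green, blue), "fx", "fy", "cx", "cy" (pixels), "camera_from_world" (4x4, takes a point from world to camera coordinates); the wrist camera has in their place "T_tool_cam" (4x4, takes a point from camera to tool coordinates, whose origin is the TCP and whose axes are the flange's). Camera axes: x right, y down, z forward; pixel columns grow to the right and rows downward; lengths in m; the calibration is good to about 2 mm. A picture is of the moment at which its call begins: read the wrist's pose just before it. There is no depth.
A pose or a line that the arm cannot do raises arm.IKError and nothing moves.
- arm.finish_job(): hands the job in; it is judged then, once.
The state is a dict: "time": time; "joint_pos": joint angles; "qd": joint speeds; "effort": joint torques, N m; "position": TCP position; "tool_rot": TCP orientation; "force": force on the tool from outside, world axes, zero at the start; "wrist_torque": the same for the moment, N m; "opening": opening from 0.0 (shut) to 1.0 (fully open); "grasp_force": force on a finger pad.
Only numpy, scipy, OpenCV 4.12 (cv2) and the standard library are available. Lean on these libraries where they do the work, as an engineer would, in place of code of your own. Each camera call takes 0.05 s, during which the arm holds its last target. There are 200 camera calls.

## Working session

There is one attempt and no reset: what is moved stays moved. The work goes in short steps, each a Python script; the robot and the scene stay as the last script left them, time stands still between calls to the robot, and variables do not carry over. Pictures are saved under pics/ and viewed, at most 12 in all, crops included, and the job is handed in when it is done.

```bash
ls; mkdir -p pics
cat > h.py <<'E'
import numpy as np, cv2
from cell import arm
def save(cap,name): cv2.imwrite('pics/'+name,cv2.cvtColor(cap['pixels'],cv2.COLOR_RGB2BGR))
def ray(cap,u,v):
    M=np.array(cap['camera_from_world']);R,t=M[:3,:3],M[:3,3]
    d=R.T@np.array([(u-cap['cx'])/cap['fx'],(v-cap['cy'])/cap['fy'],1.]);return -R.T@t,d
def onplane(cap,u,v,z):
    c,d=ray(cap,u,v);return c+d*(z-c[2])/d[2]
def proj(cap,p):
    M=np.array(cap['camera_from_world']);q=M[:3,:3]@np.asarray(p)+M[:3,3]
    return np.array([cap['fx']*q[0]/q[2]+cap['cx'],cap['fy']*q[1]/q[2]+cap['cy']])
E
python3 - <<'E'
from h import *
import pickle
cs={n:arm.capture(n) for n in('scene','side')}
pickle.dump(cs,open('c0.pkl','wb'))
for n in cs: save(cs[n],n+'0.png'); print(n,ray(cs[n],280,210))
s=arm.sense();print(s['time'],s['tool_rot'],s['position'])
w=arm.capture('wrist');print(w['T_tool_cam'],w['fx'])
E
```

```text
pics
scene (array([ 1.48654914, -0.4659271 ,  1.25729992]), array([-0.60446763,  0.29600861, -0.73961417]))
side (array([0.01724665, 0.96827024, 0.88056387]), array([ 0.38425245, -0.72007206, -0.57784415]))
0.1 [-5.61169329e-04  9.85770906e-01  1.68093444e-01  2.90718142e-05] [ 0.1739525  -0.49513292  0.25280829]
[[ 1.38837677e-04 -9.50981087e-01 -3.09249013e-01  7.81773115e-02]
 [ 9.99999921e-01  1.66448435e-05  3.97765974e-04  1.63119609e-04]
 [-3.73120518e-04 -3.09249044e-01  9.50981014e-01 -1.20952820e-01]
 [ 0.00000000e+00  0.00000000e+00  0.00000000e+00  1.00000000e+00]] 307.8523612706929
```

View pics/scene0.png

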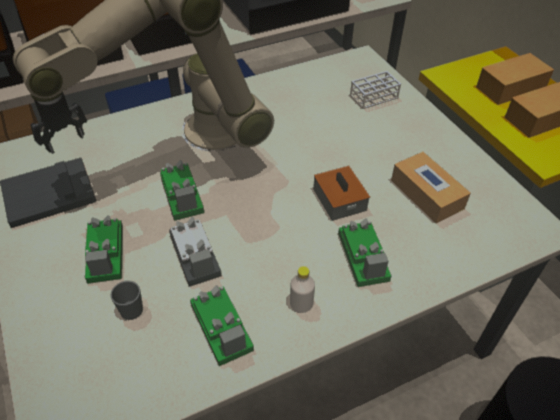

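View pics/side0.png

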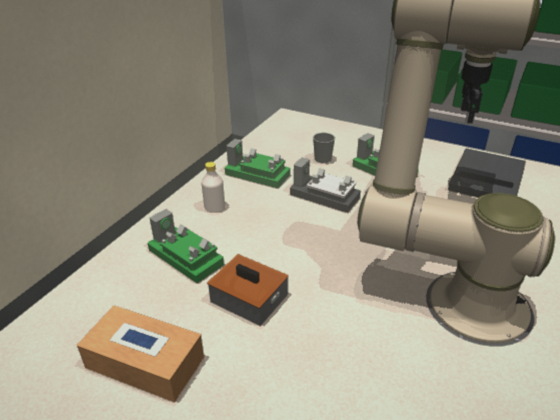

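Scene view: the box with the amber cover is at (341,190). The candidates for the fixture are the grey/aluminium one at (195,250) and the green look-alikes at (180,190), (104,248), (222,322) and (364,250); I choose the grey one. Bystanders are the cup (127,300), bottle (303,290), carton (430,185), dark case (48,190) and rack (375,90). The side view agrees, with the box at (248,288) and the fixture at (326,185).

Run:
```python
from h import *
import pickle
cs=pickle.load(open('c0.pkl','rb'))
def comp(m,uv):
    n,l,st,ce=cv2.connectedComponentsWithStats(m.astype(np.uint8),connectivity=8)
    i=min((i for i in range(1,n) if st[i,4]>150),key=lambda i:np.hypot(*(ce[i]-uv)))
    return (l==i),st[i,4]
for n,uvb,uvc in(('scene',(341,190),(430,185)),('side',(248,280),(140,350))):
    c=cs[n];hsv=cv2.cvtColor(c['pixels'],cv2.COLOR_RGB2HSV)
    print(n,'box',hsv[uvb[1]+3,uvb[0]-15],)
    m=cv2.inRange(hsv,(3,120,50),(20,255,255))
    m=cv2.morphologyEx(m,cv2.MORPH_CLOSE,np.ones((5,5)))
    b,a=comp(m>0,np.array(uvb)); 
    cnt=max(cv2.findContours(b.astype(np.uint8),0,1)[0],key=cv2.contourArea)[:,0]
    P=np.array([onplane(c,u,v,.065)[:2] for u,v in cnt],np.float32)*1000
    r=cv2.minAreaRect(P);print('cover',a,r, 'px',cnt.min(0),cnt.max(0))
c=cs['scene']
for nm,uv,z in(('fix cradle',(193,245),.055),('fix head',(203,260),.1),('bottle',(303,308),0),('cup',(127,317),0),('g1',(180,190),.03),('g2',(104,248),.03),('g3',(222,322),.03),('g4',(364,250),.03),('carton',(430,180),.075)): print(nm,onplane(c,*uv,z).round(3))
# base outline dark corners seen from eye
cv2.imwrite('pics/fix.png',cv2.resize(cv2.cvtColor(np.hstack([c['pixels'][205:295,150:240],cs['side']['pixels'][145:235,280:370]]),cv2.COLOR_RGB2BGR),None,fx=4,fy=4,interpolation=cv2.INTER_CUBIC))
```

```text
scene box [ 13 177 128]
cover 1260 ((501.9121398925781, 224.425537109375), (122.22505950927734, 148.86558532714844), 85.12479400634766) px [315 166] [368 207]
side box [ 12 174 152]
cover 2083 ((497.5822448730469, 234.48037719726562), (123.70668029785156, 150.12600708007812), 85.2859878540039) px [208 254] [287 307]
fix cradle [ 0.52  -0.264  0.055]
fix head [ 0.615 -0.265  0.1  ]
bottle [ 0.806 -0.061  0.   ]
cup [ 0.631 -0.494  0.   ]
g1 [ 0.273 -0.223  0.03 ]
g2 [ 0.401 -0.493  0.03 ]
g3 [ 0.77  -0.277  0.03 ]
g4 [0.725 0.175 0.03 ]
carton [0.605 0.481 0.075]
```

View pics/fix.png

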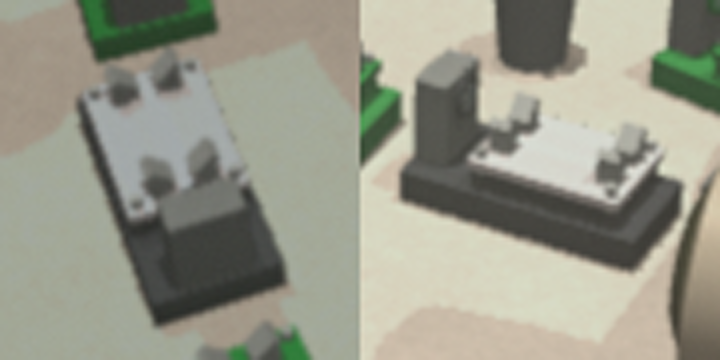

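The fixture crop confirms the choice: dark base, aluminium plate, four V blocks, with the sensor head toward +x world. The cover's measured size (about 123 x 149 mm) matches the one given, but the two views disagree by about 10 mm in y, so I'll take close looks with the wrist camera.

```bash
cat >> h.py <<'E'
from scipy.spatial.transform import Rotation as Ro
def quat(yaw):  # tool down, tool x along yaw (rad)
    return np.array([0,np.cos(yaw/2),np.sin(yaw/2),0.])
def wcap():
    s=arm.sense();c=arm.capture('wrist');q=s['tool_rot']
    T=np.eye(4);T[:3,:3]=Ro.from_quat([q[1],q[2],q[3],q[0]]).as_matrix();T[:3,3]=s['position']
    c['camera_from_world']=np.linalg.inv(T@np.array(c['T_tool_cam']));return c
E
python3 - <<'E'
from h import *
import pickle
cs={}
for nm,p in(('f',(.50,-.262,.30)),('b',(.48,.228,.27))):
    arm.move_to(p,quat(-.08)); print(arm.sense()['joint_pos'],arm.sense()['time'])
    cs[nm]=wcap()
pickle.dump(cs,open('c1.pkl','wb'))
cv2.imwrite('pics/w1.png',cv2.cvtColor(cs['f']['pixels'],cv2.COLOR_RGB2BGR))
cv2.imwrite('pics/w2.png',cv2.cvtColor(cs['b']['pixels'],cv2.COLOR_RGB2BGR))
E
```

```text
[-6.91540722e-01  3.74164612e-01  1.29211358e+00 -2.03515952e-04
  1.47566234e+00  9.59964074e-01] 1.6417
[ 2.21294992e-01  3.15445365e-01  1.45019977e+00 -1.91066373e-04
  1.37581986e+00  1.87326653e+00] 3.4833
```

View pics/w1.png

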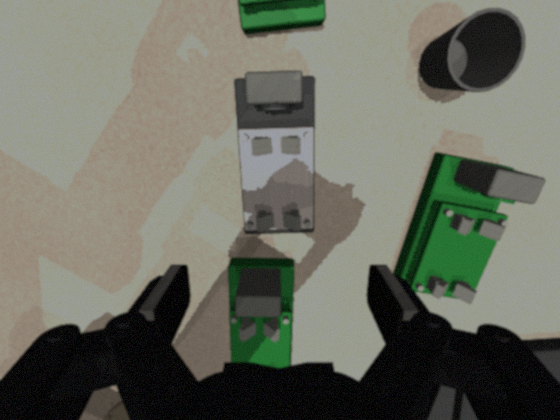

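View pics/w2.png

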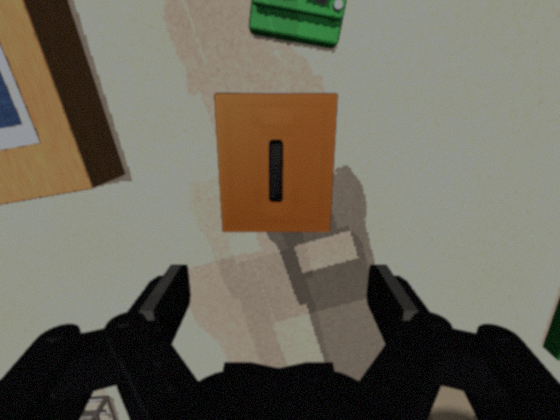

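Wrist views. Fixture: cradle plate at columns 238–315, rows 127–232; V blocks near (261,145), (291,145), (264,217), (292,217); head at (275,90). Box: cover corners near (215,94), (337,94), (333,232), (222,232); grip bar at column 276, rows 140–200.

Run:
```python
from h import *
import pickle
cs=pickle.load(open('c1.pkl','rb'))
def rect(c,m,z,nm,uv):
    m=cv2.morphologyEx(m,cv2.MORPH_OPEN,np.ones((3,3)))
    cn=cv2.findContours(m,0,1)[0]
    cn=[k for k in cn if cv2.contourArea(k)>60 and cv2.pointPolygonTest(cv2.convexHull(k),uv,False)>=0]
    if not cn: print(nm,'none');return
    k=max(cn,key=cv2.contourArea)[:,0]
    P=np.array([onplane(c,u,v,z)[:2] for u,v in k.astype(float)],np.float32)*1000
    r=cv2.minAreaRect(P);print(nm,np.round(r[0],1),np.round(r[1],1),round(r[2],2),'px',k.min(0),k.max(0))
b=cs['b'];hsv=cv2.cvtColor(b['pixels'],cv2.COLOR_RGB2HSV)
am=cv2.inRange(hsv,(3,140,60),(20,255,255));am[:, :150]=0
rect(b,am,.065,'cover',(240,160))
dk=cv2.inRange(hsv,(0,0,0),(180,255,45));dk[:, :230]=0;dk[:,320:]=0;dk[:100]=0;dk[225:]=0
rect(b,dk,.095,'bar',(276,170))
f=cs['f'];hsv=cv2.cvtColor(f['pixels'],cv2.COLOR_RGB2HSV)
for u,v in((275,180),(250,150),(261,145),(264,217),(275,88),(245,110),(275,220),(300,225)):print((u,v),hsv[v,u],end=' ')
print()
def crop(m,x0,x1,y0,y1):
    o=np.zeros_like(m);o[y0:y1,x0:x1]=m[y0:y1,x0:x1];return o
rect(f,crop(cv2.morphologyEx(cv2.inRange(hsv,(100,0,70),(180,70,255)),cv2.MORPH_CLOSE,np.ones((5,5))),228,325,122,240),.056,'plate',(275,180))
g=cv2.inRange(hsv,(0,0,60),(180,60,150))
rect(f,crop(g,240,310,60,106),.102,'head',(275,88))
# hand-picked edges, world points
print('base far L/R z.03',onplane(f,236,80,.03),onplane(f,315,77,.03))
big=cv2.resize(cv2.cvtColor(f['pixels'][60:240,210:340],cv2.COLOR_RGB2BGR),None,fx=3.3,fy=3.3,interpolation=cv2.INTER_CUBIC)
cv2.imwrite('pics/fz.png',big)
```

```text
cover [497.5 227.5] [121.8 147.1] 85.36 px [215  94] [336 231]
bar [499.1 227.6] [11.  58.2] 85.35 px [270 141] [281 200]
(275, 180) [  9  30 119] (250, 150) [113  13 160] (261, 145) [ 18  23 112] (264, 217) [30 23 66] (275, 88) [ 30  17 106] (245, 110) [60  8 64] (275, 220) [ 13  30 103] (300, 225) [13 22 83] 
plate [ 518.5 -262.9] [86.4 70.9] 86.85 px [239 128] [313 189]
head [ 596.3 -267.1] [68.  31.5] 87.58 px [240  69] [309 105]
base far L/R z.03 [ 0.61137324 -0.22273198  0.03      ] [ 0.6071591  -0.31554836  0.03      ]
```

View pics/fz.png

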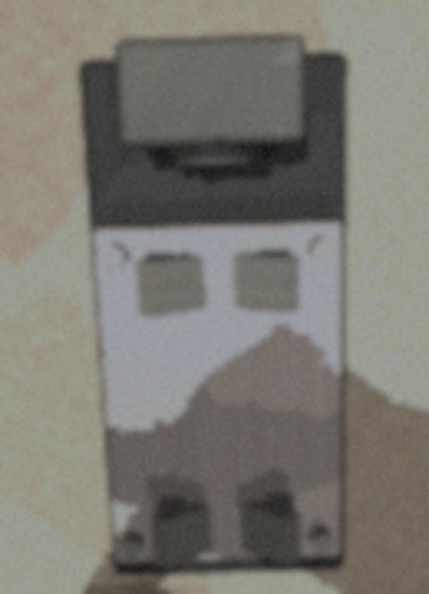

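The zoom shows the plate corners, head top and V blocks clearly. The plate spans crop columns 94–341, rows 225–562; the head top spans (118,38)–(304,142). Next I'll convert these.

Run:
```python
from h import *
import pickle
f=pickle.load(open('c1.pkl','rb'))['f']
P=lambda x,y,z:(onplane(f,x/3.3+210-.35,y/3.3+60-.35,z)[:2]*1000).round(1)
def quad(nm,pts,z):
    q=np.array([P(x,y,z) for x,y in pts]);c=q.mean(0)
    ax=(q[0]+q[1]-q[2]-q[3])/2; ay=(q[0]+q[3]-q[1]-q[2])/2
    print(nm,'c',c.round(1),'len',np.linalg.norm(ax).round(1),'wid',np.linalg.norm(ay).round(1),'yaw',np.degrees(np.arctan2(ax[1],ax[0])).round(2),np.degrees(np.arctan2(-ay[0],ay[1])).round(2))
    return c
quad('plate',[(94,228),(341,221),(342,560),(112,567)],.056)
h=quad('headtop',[(118,38),(304,37),(303,141),(120,146)],.102)
quad('blocksA mouth',[(139,257),(297,253),(298,310),(141,314)],.084)
quad('blocksB mouth',[(153,505),(296,500),(298,555),(158,560)],.084)
b=[P(83,60,.03),P(346,55,.03)];print('base far',b,np.linalg.norm(b[0]-b[1]))
for y in(-3.,-4,-5):
    t=np.radians(y);print(y,'origin from head',h-104*np.array([np.cos(t),np.sin(t)]),'from base',np.mean(b,0)-120*np.array([np.cos(t),np.sin(t)]))
```

```text
plate c [ 491.4 -261.4] len 127.4 wid 87.6 yaw -3.1 -2.91
headtop c [ 595.7 -266.8] len 28.9 wid 54.1 yaw -4.56 -3.76
blocksA mouth c [ 538.  -264.1] len 18.4 wid 51.6 yaw -3.27 -3.22
blocksB mouth c [ 451.9 -259.6] len 20.8 wid 50.0 yaw -1.1 -2.46
base far [array([ 613.8, -221.6]), array([ 607.9, -315. ])] 93.58616350721938
-3.0 origin from head [ 491.86752839 -261.40706055] from base [ 491.01445583 -262.01968525]
-4 origin from head [ 491.97833877 -259.59532673] from base [ 491.14231397 -259.92922315]
-5 origin from head [ 492.1207514  -257.78580275] from base [ 491.30663623 -257.84131087]
```

Run:
```python
from h import *
yaw=np.radians(-4.65);x,y=.4985,.2275
Q=quat(yaw)
# grip bar z .065-.095; grasp point 3mm ahead of TCP; tips 22 ahead -> tip z .068
arm.command_gripper(.5)
arm.move_to([x,y,.16],Q)
arm.move_linear([x,y,.091],rate=.1)
arm.command_gripper(0.,40); s=arm.sense();print(s['opening'],s['grasp_force'],s['force'])
arm.move_linear([x,y,.20],rate=.12); s=arm.sense();print(s['opening'],s['grasp_force'],s['force'],s['time'])
c=wcap();save(c,'lift.png')
import pickle;pickle.dump(c,open('c2.pkl','wb'))
```

```text
0.15290557388618603 40.17462372779846 [-1.13464405 -0.21573866  5.82516855]
0.15652392663448422 39.21344697475433 [ 0.80176224  0.43807666 -2.43550048] 6.8167
```

The cover is gripped (about 13 mm opening) and its weight shows on the wrist. Fixture origin is about (0.4915, -0.2615), yaw about -3.1°, consistent across plate, head and base. Now I'll lay the cover between box and fixture.

Run:
```python
from h import *
import pickle
Q=quat(np.radians(-4.65));x,y=.4985,-.02
arm.move_linear([x,y,.20],rate=.25)
arm.move_linear([x,y,.048],rate=.15)
z=.048
while z>.033:
    z-=.001;arm.move_linear([x,y,z],rate=.03);fz=arm.sense()['force'][2]
    if fz>2:break
print('z',z,fz)
arm.command_gripper(.5)
arm.move_linear([x,y,.25],rate=.25)
arm.move_to([.47,.2275,.25],Q)
c=wcap();save(c,'w3.png');pickle.dump(c,open('c3.pkl','wb'))
sc=arm.capture('scene');save(sc,'s3.png');print(arm.sense()['time'])
```

```text
z 0.03599999999999999 8.521499279672282
14.6583
```

View pics/w3.png

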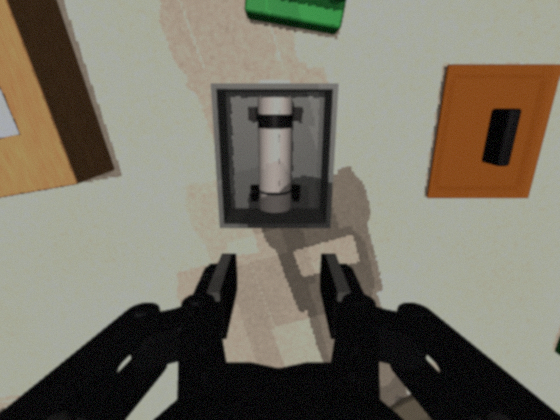

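The box is open. The barrel lies along the box at columns 258–293, rows about 95–212, dark band near (275,120). The cover lies flat on the bench at about (500,130), clear of the box.

Run:
```python
from h import *
import pickle
c=pickle.load(open('c3.pkl','rb'))
g=c['pixels'].max(2).astype(int)
for v in(135,150,165,180,200):
    r=cv2.GaussianBlur(g[v:v+1].astype(np.float32),(5,1),0)[0];d=np.diff(r)
    a=240+np.argmax(d[240:276])+.5;b=276+np.argmin(d[276:312])+.5
    # silhouette rays: midpoint of both edges at z slightly above axis
    print(v,a,b,onplane(c,(a+b)/2,v,.034)[:2].round(4),'wid',np.linalg.norm(onplane(c,a,v,.034)-onplane(c,b,v,.034)).round(4))
col=cv2.GaussianBlur(g[:,268:282].mean(1).astype(np.float32).reshape(-1,1),(1,3),0)[:,0]
print(col[86:102].round(),col[186:222].round())
for v,z in((96,.05),(97,.032),(211,.05),(212,.05)):print(v,z,onplane(c,275.5,v,z)[:2].round(4))
# box rim outer rect check z=.06
q=np.array([onplane(c,u,v,.06)[:2] for u,v in((211,85),(338,84),(331,228),(220,228))]);print('box',q.mean(0).round(4),np.linalg.norm(q[0]-q[1]),np.linalg.norm(q[1]-q[2]))
```

```text
135 260.5 289.5 [0.5199 0.225 ] wid 0.031
150 260.5 289.5 [0.5041 0.2264] wid 0.0314
165 260.5 289.5 [0.4878 0.2278] wid 0.0319
180 260.5 289.5 [0.4709 0.2292] wid 0.0324
200 258.5 291.5 [0.4477 0.2312] wid 0.0377
[110. 105.  91.  68.  46.  38.  41.  46.  51.  64.  93. 128. 153. 164.
 166. 167.] [158. 158. 158. 156. 151. 136. 105.  71.  56.  65.  79.  86.  88.  89.
  89.  89.  89.  88.  88.  88.  88.  88.  88.  88.  87.  81.  67.  48.
  36.  32.  31.  31.  31.  31.  31.  31.]
96 0.05 [0.5585 0.2211]
97 0.032 [0.558  0.2213]
211 0.05 [0.4398 0.2312]
212 0.05 [0.4387 0.2313]
box [0.4961 0.2268] 0.11927772462148994 0.1454434658728229
```

Run:
```python
from h import *
import pickle
Q=quat(np.radians(-4.85));x,y=.4985,.2270
arm.command_gripper(.72)
arm.move_to([x,y,.14],Q)
arm.move_linear([x,y,.036],rate=.1); print(arm.sense()['force'])
arm.command_gripper(.2,40);s=arm.sense();print(s['opening']*85,s['grasp_force'],s['force'])
arm.move_linear([x,y,.25],rate=.15);s=arm.sense();print(s['opening']*85,s['grasp_force'],s['force'],s['time'])
c=wcap();save(c,'w4.png');pickle.dump((c,s['position']),open('c4.pkl','wb'))
```

```text
[ 0.44194149 -0.10814076 -0.00731989]
34.65509707686841 39.60673391819 [-2.13181908 -1.28698951  6.39271821]
34.79029432079534 40.01011669635773 [ 1.23361755 -0.02751073 -2.33345093] 18.625
```

View pics/w4.png

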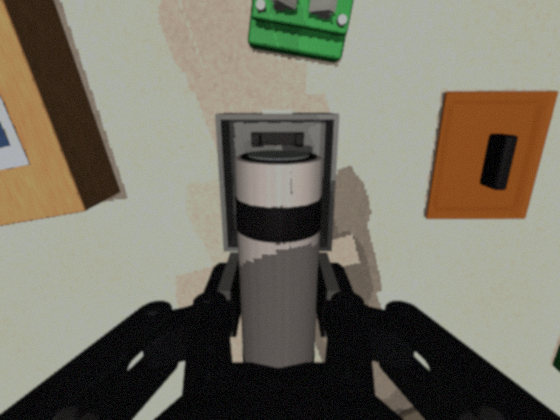

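The barrel is held; its far end's top edge is near (278,159), with the glass face just visible above it. I'll check its x offset in the grip, then go over the fixture.

Run:
```python
from h import *
import pickle
c,p=pickle.load(open('c4.pkl','rb'));yaw=np.radians(-4.85)
R=np.array([[np.cos(yaw),np.sin(yaw)],[-np.sin(yaw),np.cos(yaw)]])
zt=p[2]-.004   # axis (gripped with axis at .032 when TCP .036)
for v,dz in((157,.018),(160,.018),(148,-.0)):print(v,(R@(onplane(c,278.5,v,zt+dz)[:2]-p[:2])).round(4))
g=c['pixels'].max(2)[135:170,272:286].mean(1).round();print(g)
for v in(175,190,250,300):  # edge mid vs lateral
    r=c['pixels'].max(2)[v].astype(int);d=np.diff(r);a=225+np.argmax(d[225:260]);b=300+np.argmin(d[300:335]);m=(a+b)/2+.5
    print(v,a,b,(R@(onplane(c,m,v,zt+.005)[:2]-p[:2])).round(4))
fy=np.radians(-3.1);
arm.move_to([.4915,-.2615,.25],quat(fy))
s=arm.sense();print(s['time'],s['joint_pos'])
c=wcap();save(c,'w5.png');pickle.dump(c,open('c5.pkl','wb'));save(arm.capture('side'),'sd5.png')
```

```text
157 [ 0.0618 -0.0008]
160 [ 0.0608 -0.0008]
148 [ 0.0626 -0.0008]
[ 45.  43.  45.  43.  44.  42.  43.  42.  41.  51.  71.  84.  91.  91.
  84.  66.  49.  42.  41.  41.  39.  41.  53.  70.  75.  57.  33.  39.
  77. 121. 155. 168. 172. 171. 171.]
175 235 323 [ 0.0527 -0.0012]
190 235 321 [ 0.0465 -0.0008]
250 239 315 [ 0.0199 -0.0004]
300 239 316 [-0.0051 -0.0006]
20.45 [-6.97864034e-01  3.85263582e-01  1.40522160e+00  2.03101618e-04
  1.35112732e+00  9.25843128e-01]
```

View pics/w5.png

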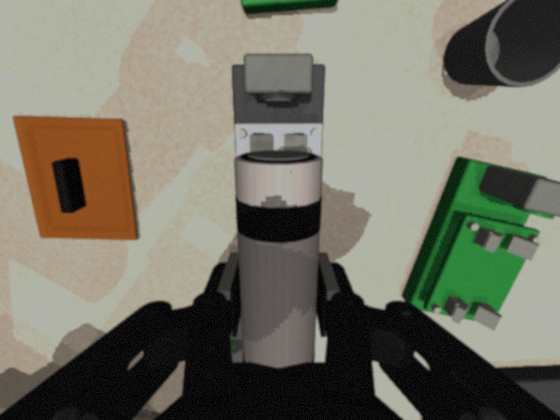

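Run:
```python
from h import *
import pickle
c=pickle.load(open('c5.pkl','rb'));yaw=np.radians(-3.1)
R=np.array([[np.cos(yaw),np.sin(yaw)],[-np.sin(yaw),np.cos(yaw)]]);p=np.array([.4915,-.2615])
f=lambda u,v,z:R@(onplane(c,u,v,z)[:2]-p)
g=c['pixels'].max(2).astype(np.float32);g=cv2.GaussianBlur(g,(3,3),0)
def ed(v,lo,hi,sg): d=np.diff(g[v])*sg;return lo+np.argmax(d[lo:hi])+.5
for v,z,L,Rr in((105,.03,(226,242,-1),(315,332,1)),(115,.03,(226,242,-1),(315,332,1)),(75,.102,(240,252,1),(306,318,-1)),(85,.102,(240,252,1),(306,318,-1)),(140,.056,(228,242,-1),(315,330,1))):
    a=ed(v,*L);b=ed(v,*Rr);A=f(a,v,z);B=f(b,v,z);print(v,a,b,((A+B)/2).round(4),'w',(A-B)[1].round(4))
def ev(u,lo,hi,sg): d=np.diff(g[:,u])*sg;return lo+np.argmax(d[lo:hi])+.5
for u in(262,279,296):
    v=ev(u,46,62,-1);w=ev(u,88,102,-1);print('head x',f(u,v,.102)[0].round(4),f(u,w,.102)[0].round(4))
print('plate far edge x',f(250,ev(250,115,132,1),.056))
```

```text
105 232.5 323.5 [0.0805 0.0004] w 0.0957
115 233.5 322.5 [0.0704 0.0004] w 0.0945
75 244.5 310.5 [0.1031 0.0008] w 0.0532
85 244.5 310.5 [0.0956 0.0008] w 0.0537
140 233.5 322.5 [0.047  0.0004] w 0.0894
head x 0.1195 0.0898
head x 0.1195 0.0836
head x 0.1195 0.0906
plate far edge x [0.06389497 0.02803996]
```

Head, base and plate agree with the estimated pose to within 1 mm. I'll lower gently, release and check.

Run:
```python
from h import *
import pickle
x,y=.4917,-.2607
arm.move_linear([x,y,.115],rate=.15)
arm.move_linear([x,y,.097],rate=.05)
f0=arm.sense()['force'];z=.097;print(f0)
while z>.0885:
    z-=.0007;arm.move_linear([x,y,z],rate=.02);f=arm.sense()['force']-f0
    if f[2]>1.5:break
print('contact z',z,f,arm.sense()['position'],arm.sense()['time'])
arm.command_gripper(.65)
arm.move_linear([x,y,.18],rate=.12)
arm.command_gripper(0.,40)
arm.move_linear([x-.05,y,.25],rate=.2)
c=wcap();save(c,'w6.png');pickle.dump(c,open('c6.pkl','wb'));print(arm.sense()['time'],arm.sense()['force'])
```

```text
[-0.47662891  0.15263348 -2.33325064]
contact z 0.09209999999999996 [-0.49357769  0.79549396  5.09099031] [ 0.4917752  -0.26078035  0.09240126] 23.8583
26.275 [-0.00487699 -0.35371459 -0.53840114]
```

View pics/w6.png

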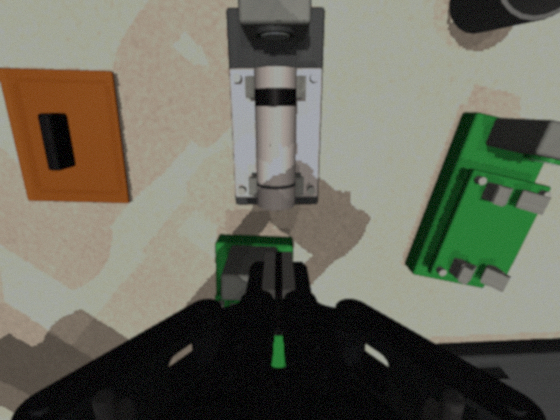

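The barrel lies in line in the V (columns 256–297, rows about 66–208), between both block pairs. I'll measure its centring, then press with shut fingertips.

Run:
```python
from h import *
import pickle
c=pickle.load(open('c6.pkl','rb'));yaw=np.radians(-3.1)
R=np.array([[np.cos(yaw),np.sin(yaw)],[-np.sin(yaw),np.cos(yaw)]]);p=np.array([.4917,-.2607])
f=lambda u,v,z:(R@(onplane(c,u,v,z)[:2]-p)).round(4)
g=cv2.GaussianBlur(c['pixels'].max(2).astype(np.float32),(3,3),0)
print('far',g[60:72,277].round(),'near',g[198:216,277].round())
d=np.diff(g[:,277]);a=58+np.argmax(d[58:74])+.5;print(a,f(277,a,.106))
for v in(120,135,150,165):
    r=np.diff(g[v]);l=245+np.argmax(np.abs(r[245:268]))+.5;q=285+np.argmax(np.abs(r[285:308]))+.5;print(v,l,q,f((l+q)/2,v,.092),f(l,v,.092)[1]-f(q,v,.092)[1])
x,y=p
arm.move_to([x,y,.155],quat(yaw))
arm.move_linear([x,y,.134],rate=.1);arm.dwell(.2)
f0=arm.sense()['force'];z=.134;zc=None
while z>.116:
    z-=.0005;arm.move_linear([x,y,z],rate=.02);s=arm.sense();df=s['force']-f0
    print(round(z,4),round(s['position'][2],4),df.round(2))
    if zc is None and df[2]>1.2: zc=z
    if zc and df[2]>4.2:break
print('contact',zc,s['time'])
```

```text
far [ 62.  62.  62.  64.  73.  96. 129. 153. 162. 164. 164. 163.] near [110. 111. 110. 110. 111. 110. 110. 110. 111. 111. 109. 105. 100.  98.
 100. 101. 101. 103.]
65.5 [ 0.0593 -0.0024]
120 254.5 296.5 [ 0.0175 -0.0009] 0.0365
135 255.5 296.5 [ 0.0047 -0.0014] 0.0363
150 255.5 296.5 [-0.0084 -0.0013] 0.0368
165 255.5 291.5 [-0.0219  0.001 ] 0.032799999999999996
0.1335 0.1336 [-0.68 -0.9   0.34]
0.133 0.1329 [ 0.19 -0.64 -0.53]
0.1325 0.1324 [-0.65 -1.04 -0.18]
0.132 0.132 [-0.84 -1.39  0.09]
0.1315 0.1315 [-0.58 -1.03 -0.83]
0.131 0.131 [ 0.22 -1.47 -0.43]
0.1305 0.1305 [ 0.04 -0.57 -0.06]
0.13 0.1299 [-0.9  -1.73 -0.75]
0.1295 0.1295 [ 0.32 -0.95  0.27]
0.129 0.129 [-0.26 -1.75 -0.97]
0.1285 0.1284 [ 0.19 -0.74 -0.89]
0.128 0.128 [-0.13 -0.73 -0.35]
0.1275 0.1277 [-1.02 -0.87  2.06]
0.127 0.1271 [-1.62 -0.67  3.26]
0.1265 0.1266 [-0.72 -0.88  2.92]
0.126 0.1261 [-0.33 -0.85  4.06]
0.1255 0.1256 [-0.84 -0.86  4.48]
contact 0.1275 31.5917
```

Contact came at z ≈ 0.128 as predicted, and the force slope matches the springs. Pressing to half travel.

Run:
```python
from h import *
x,y=.4917,-.2607
arm.move_linear([x,y,.1208],rate=.01);arm.dwell(.5)
F=[]
for i in range(10):
    arm.dwell(.05);s=arm.sense();F.append(s['force'])
print(s['position'],np.mean(F,0),s['time'],s['opening'])
a=arm.capture('scene')['pixels'][150:350,60:260];b=arm.capture('side')['pixels'][120:220,250:400]
im=np.hstack([cv2.resize(a,(400,400),interpolation=cv2.INTER_CUBIC),cv2.resize(b[:,25:125],(400,400),interpolation=cv2.INTER_CUBIC)])
cv2.imwrite('pics/end.png',cv2.cvtColor(im,cv2.COLOR_RGB2BGR))
```

```text
[ 0.49179662 -0.26077918  0.12144481] [-2.28420898  1.28094367  9.91340737] 33.2083 -0.001392015972202813
```

View pics/end.png

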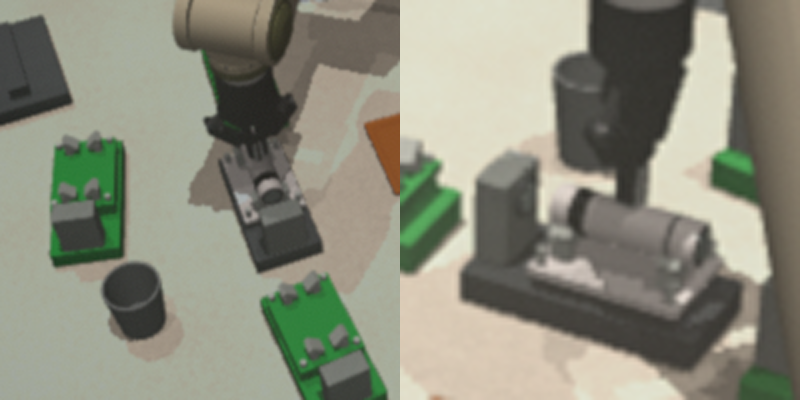

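The barrel is under the shut fingertips, seated in both V sections and facing the sensor head; nothing else has moved. I'll add a 0.4 mm trim and hand in.

Run:
```python
from h import *
arm.move_linear([.4917,-.2607,.1204],rate=.01);arm.dwell(.5)
s=arm.sense();print(s['position'],s['force'],s['time'])
print(arm.finish_job())
```

```text
[ 0.49179641 -0.26079295  0.12110111] [-1.54545117  1.61736515  9.93114955] 34.0583
the job is handed in; nothing more can be done
None
```

The job is handed in at 34 s: the cover lies flat on the bench clear of the box, and the barrel sits in the V, held down by the shut fingertips about 7 mm with about 10 N. The even load on both walls is inferred from the low sideways force, about 2 N, not measured directly.

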